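# Clamp down the canner lid crosswise

### The arm

A 7-joint arm with a two-finger parallel gripper is mounted at the origin on the work surface. World frame = base frame: x ahead of the robot, y to its left, z up, the work surface at z = 0. Lengths are in m, angles in rad, forces in N, time in s.
With the tool pointing down it reaches from about 0.35 to 0.9 m from the base axis. Payload 7.2 kg.
Tool frame: the origin (TCP) lies midway between the tips of the shut fingers; the grasp point (between the pads) lies 19 mm behind it; z points along the fingers, y is the direction in which the jaws open and shut (so a half turn about z gives the same grasp; the last joint's range is limited). The gripper opens to 85 mm and grips with 20 to 120 N. Pads are 22 mm wide; open, the fingers measure 114 mm over their backs; the gripper's body (76 mm by 85 mm) begins 54 mm behind the grasp point. The pads swing forward as they close: fully open they stand 13 mm farther back than shut.
Start: joints at [-1.192, 0.411, -0.013, 1.596, 0.006, 1.134, -0.082], TCP at [0.27, 0.564, 0.231] pointing down, gripper open.
Joint ranges: [-2.95, 2.95], [-0.29, 1.99], [-1.47, 1.44], [0.14, 2.54], [-1.03, 4.17], [0.13, 1.85], [-2.86, 2.86]. Speed limits (rad/s): [2.39, 2.39, 3.01, 3.01, 3.14, 3.14, 3.14].

### API

Orientations are given as a unit quaternion [x, y, z, w].
In Python, from station import manip, fingers, kinematics, telemetry, imaging, ticket gives the robot as it stands. Calls block until the motion is done:
- manip.movep(position, orientation): joint-space move of the TCP to a pose.
- manip.servo_line(position, frame=None, feed=0.15, until_force=None): straight line of the TCP; frame=None keeps the orientation; feed is the mean speed in m/s. With until_force (N) it stops when the force on the tool has changed by that much, and returns True; else False.
- manip.set_joints(angles): joint-space move.
- fingers.open_jaws() and fingers.grasp(): open the fingers fully, or close them until they stop; the grip force is fixed at half the most.
- manip.wait(seconds).
- kinematics.inverse_kinematics(position, orientation): joint angles nearest the present ones, or None.
- telemetry.observe(): the state.
- imaging.read_camera(name): name is "scene" or "top" or "wrist"; returns a dict with "pixels" (400x640x3 uint8, red, green, blue), "vertical_fov" (degrees; the focal length in pixels is half the picture's height over the tangent of half this angle, whatever the lens; pixels are square), "cx", "cy" (the principal point, pixels), "dist_coeffs" ([k1, k2, p1, p2, k3] as OpenCV has them; the pictures are not rectified), "T" (4x4, takes a point from camera to world coordinates). Camera axes: x right, y down, z forward; pixel columns grow to the right and rows downward; lengths in m; the calibration is good to about 2 mm. A picture is of the moment at which its call begins. There is no depth.
A pose or a line that the arm cannot do raises manip.PlanningError and nothing moves.
- ticket.close_job(): hands the job in, once; it reports no verdict.
The state is a dict: "time": time; "joints": joint angles; "joint_velocities": joint speeds; "effort": joint torques, N m; "tool_pos": TCP position; "tcp_rot": TCP orientation; "force": force on the tool from outside, world axes, zero at the start; "moment": the same for the moment, N m; "opening": finger opening in m.
Only numpy, scipy, OpenCV 4.12 (cv2) and the standard library are available. Lean on these libraries where they do the work, as an engineer would, in place of code of your own. Each camera call takes 0.05 s, during which the arm holds its last target.

### The job

Clamp the lid of the preserving canner down onto its gasket: tighten the four wing knobs clockwise, going crosswise from a knob to the opposite one and only a little at a time. Give each of the four a part turn first, and only then go round crosswise again to bring every knob up hand-tight (0.2 to 0.25 N m), so that the lid goes down level and ends flat on the rim. Overtighten none of them, and leave the cups and the things in the crate alone.

Things in the scene. Friction and masses are not known exactly. Their poses are not given: they have to be found in the camera images.
- canner: Fixed steel preserving canner, 194 mm across, 150 mm from foot to the flat top of its rim. Origin: centre of its underside; z up. Four fixed upright studs (8 mm thick) stand on a circle of radius 115 mm at its own +x (knob 1), +y (2), -x (3), -y (4). Side handles halfway between studs 1 and 2 and between 3 and 4, below the lid, reach 131 mm from the axis.
- lid: Loose aluminium lid, 213 mm across, 12 mm thick at the edge, 1.7 kg; four forked lugs (40 mm wide, out to 135 mm) straddle the studs. Origin: centre of its flat underside. It rests on a soft gasket about 0.8 mm above the rim; seated, the underside is on the rim (150 mm up); about 20 N in all presses it there. Valve and gauge in its middle (within 70 mm of the axis) rise to 50 mm.
- knob_1: Black rubber wing knob at the canner's +x; opposite knob 3. Origin: on its turning axis at the underside of its foot; z up. The wing is an upright bar along its own x: 46 mm long, 12 mm thick (own y), 12 to 44 mm above the origin; grip its two flat faces 33 mm above the origin. Clockwise from above tightens; it sinks 8 mm per turn (quick thread) and stays where it is left.
- knob_2: Same knob at the canner's +y; opposite knob 4. All four knobs start clear of the lugs by an unknown gap of 0 to 1 mm, different for each; where each bears must be felt. From start to hand-tight is 1.2 to 2.3 rad.
- knob_3: Same knob at the canner's -x; opposite knob 1. Torque to turn any knob: free 0.04 N m; while it squeezes the gasket up to 0.1 N m; with the lid on the rim it climbs by 0.3 to 0.4 N m per rad. Hand-tight is 0.2 to 0.25 N m; 0.35 N m is overtightened. The rubber wing itself gives 0.33 rad per N m and springs back when let go.
- knob_4: Same knob at the canner's -y; opposite knob 2. A knob tightened hard while its neighbours are loose goes slack again when they are tightened.
- wing_1 (a point): The end of knob 1's wing, 23 mm from its axis along the knob's own x, 33 mm above the knob's origin; turns with the knob.
- wing_2 (a point): The end of knob 2's wing, 23 mm from its axis along the knob's own x, 33 mm above the knob's origin; turns with the knob.
- wing_3 (a point): The end of knob 3's wing, 23 mm from its axis along the knob's own x, 33 mm above the knob's origin; turns with the knob.
- wing_4 (a point): The end of knob 4's wing, 23 mm from its axis along the knob's own x, 33 mm above the knob's origin; turns with the knob.
- cup_1: Brown espresso cup, 62 mm across, 56 mm high with a ring handle, on the counter; leave alone. Origin: centre of its underside.
- cup_2: Second brown espresso cup, the same; leave alone.
- moka_pot: Round aluminium moka pot, 173 mm tall, in the upper of two stacked white plastic crates (each 380 x 270 x 120 mm); leave alone. Origin: centre of its underside.
- milk_pan: Steel milk pan, 120 mm across with a short handle, in the upper crate; leave alone. Origin: centre of its underside.
- glass_jar: Closed round glass jar, 80 mm across, 105 mm tall, in the upper crate; leave alone. Origin: centre of its underside.

How it is judged:
On the way, in this order (a step that is already met when the one before it is completed fails the run):
1. two opposite knobs have been given a part turn while the other two are still as they were (((distance of each of wing_1, wing_3 from where it was at the start of the episode above 0.006 m and distance of each of wing_2, wing_4 from where it was at the start of the episode below 0.003 m) or (distance of each of wing_2, wing_4 from where it was at the start of the episode above 0.006 m and distance of each of wing_1, wing_3 from where it was at the start of the episode below 0.003 m))), for 0.1 s.
2. all four knobs have been given a part turn (distance of each of wing_1, wing_2, wing_3, wing_4 from where it was at the start of the episode above 0.006 m), for 0.1 s.
At the end, for the whole second after the job is handed in: The lid lies flat on the canner's rim (underside within 0.6 mm of the rim's height, tilted less than 0.004 rad) and at rest, and each of the four knobs presses on its lug with 7 to 27 N: hand-tight, neither slack nor overtightened (contact force between knob_1 and lid between 7 and 27 N and contact force between knob_2 and lid between 7 and 27 N and contact force between knob_3 and lid between 7 and 27 N and contact force between knob_4 and lid between 7 and 27 N and z of lid in the frame of canner below 0.1506 m and angle between lid's own z axis and vertical below 0.004 rad and linear speed of lid below 0.01 m/s); the robot touches nothing.
It fails at once if a knob is overtightened: it presses on the lid with more than 45 N (contact force between any of knob_1, knob_2, knob_3, knob_4 and lid above 45 N).
It fails at once if a knob is pulled tight (more than 27 N on the lid) before every knob has been given a part turn (contact force between any of knob_1, knob_2, knob_3, knob_4 and lid above 27 N and distance of any of wing_1, wing_2, wing_3, wing_4 from where it was at the start of the episode below 0.004 m).
It fails at once if the lid is cocked by more than 0.009 rad (0.5 degrees) (angle between lid's own z axis and vertical above 0.009 rad).
It fails at once if a cup or one of the things in the crate is moved by more than 30 mm (distance of any of cup_1, cup_2, moka_pot, milk_pan, glass_jar from where it was at the start of the episode above 0.03 m).
It also fails if it takes over 72 s, if anything falls off the work surface, if the arm or the gripper's body presses on something with over 40 N, if the wrist force passes 120 N, or if a joint passes its speed limit or range.

## Working session

There is one attempt and no reset: what is moved stays moved. The work goes in short steps, each a Python script; the robot and the scene stay as the last script left them, time stands still between calls to the robot, and variables do not carry over. Pictures are saved under pics/ and viewed, and the job is handed in when it is done.

```bash
ls -R . | head -30; mkdir -p pics; python3 - <<'E'
from station import manip, fingers, kinematics, telemetry, imaging, ticket
import cv2
s=telemetry.observe()
print(s)
for n in ["scene","top","wrist"]:
    c=imaging.read_camera(n)
    cv2.imwrite(f"pics/a_{n}.png",c["pixels"][:,:,::-1])
    print(n,c["vertical_fov"],c["cx"],c["cy"],c["dist_coeffs"]);print(c["T"])
print(telemetry.observe()["time"])
E
```

```text
.:
pics

./pics:
{'time': 0.0, 'joints': array([-1.19217429,  0.41189164, -0.01272896,  1.59704074,  0.00559817,
        1.13432261, -0.08217699]), 'joint_velocities': array([-1.20828098e-03, -7.96039533e-05,  1.20534451e-03, -1.25376231e-03,
        6.56305353e-04,  7.87122976e-05,  2.89184703e-04]), 'effort': array([-9.57141528e-04, -6.00624561e+01,  6.81806467e-01, -2.99409038e+01,
        1.38887280e-02,  1.08223117e-02,  1.46768878e-05]), 'tool_pos': array([0.26987509, 0.56317396, 0.23045949]), 'tcp_rot': array([ 2.21526666e-01,  9.75153975e-01, -8.03317694e-04, -1.27507813e-04]), 'force': array([ 0.0236482 , -0.32855127, -0.13887803]), 'moment': array([0.02309443, 0.02555237, 0.01211359]), 'opening': 0.08552108818432776}
scene 42.76020128601539 320.2630501365508 194.71391800481499 [-0.05559213  0.          0.          0.          0.        ]
[[ 0.72048768  0.56318227 -0.40462729  1.22158808]
 [ 0.69335397 -0.57446106  0.4350342  -0.76396145]
 [ 0.01256092 -0.59398672 -0.80437678  1.53983707]
 [ 0.          0.          0.          1.        ]]
top 55.69336067310084 327.85265849929215 204.36871270922214 [-0.02945325  0.          0.          0.          0.        ]
[[-0.01364727 -0.9891537   0.14624877  0.36144283]
 [-0.99990367  0.01313029 -0.00449974  0.01927253]
 [ 0.00253065 -0.14629609 -0.98923761  1.38721871]
 [ 0.          0.          0.          1.        ]]
wrist 69.63470333411998 317.6273813686048 198.55985424744696 [-0.0019227  0.         0.         0.         0.       ]
[[ 4.32359685e-01  8.64348512e-01  2.56839936e-01  2.04559239e-01]
 [ 9.01700678e-01 -4.14134815e-01 -1.24210474e-01  5.95237788e-01]
 [-9.94779038e-04  2.85296346e-01 -9.58438838e-01  3.73862711e-01]
 [ 0.00000000e+00  0.00000000e+00  0.00000000e+00  1.00000000e+00]]
0.15
```

View pics/a_scene.png

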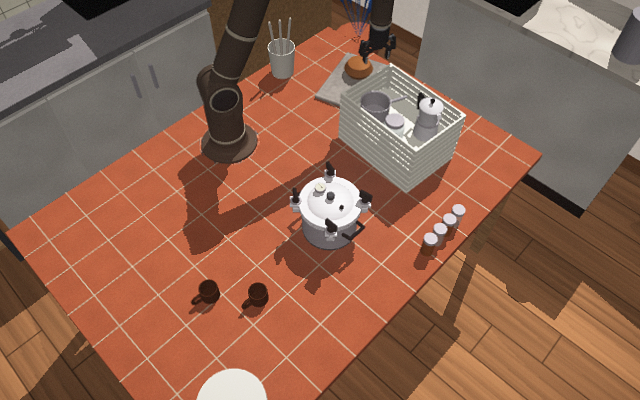

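View pics/a_top.png

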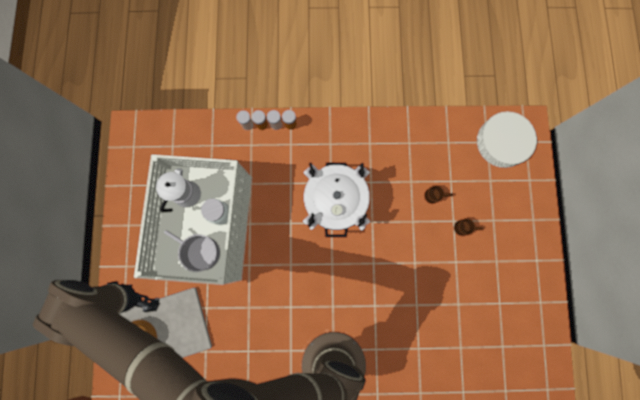

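View pics/a_wrist.png

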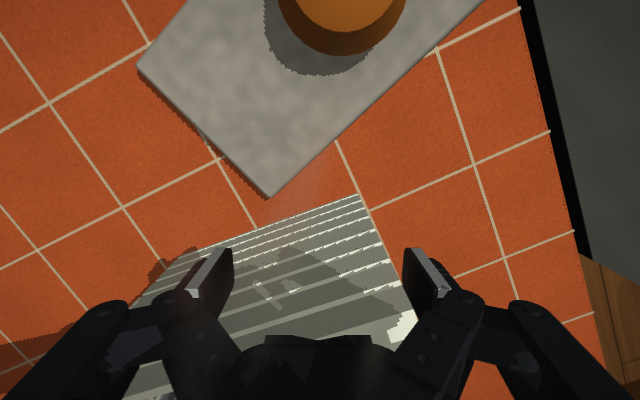

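The scene view shows the canner at about (331,210). In the top view it is at (337,197), with the knobs on the diagonals near (311,170), (362,170), (311,221) and (363,221), and the handles along ±x. The crate is to the robot's left, and the cups to the right at (434,194) and (465,227). The wrist view shows only the board. I'll estimate the canner position, rise clear of the crate and look from above.

```bash
cat > h.py <<'E'
from station import manip, fingers, kinematics, telemetry, imaging, ticket
import numpy as np, cv2
from scipy.spatial.transform import Rotation as R
def K(c):
    h=c["pixels"].shape[0]; f=h/2/np.tan(np.radians(c["vertical_fov"])/2)
    return np.array([[f,0,c["cx"]],[0,f,c["cy"]],[0,0,1]])
def rays(c,px):
    u=cv2.undistortPoints(np.array(px,float).reshape(-1,1,2),K(c),np.array(c["dist_coeffs"])).reshape(-1,2)
    d=np.c_[u,np.ones(len(u))]@np.array(c["T"])[:3,:3].T
    return np.array(c["T"])[:3,3],d
def plane(c,px,z):
    o,d=rays(c,px); return o+d*((z-o[2])/d[:,2])[:,None]
def proj(c,P):
    T=np.array(c["T"]); p=(np.array(P,float).reshape(-1,3)-T[:3,3])@T[:3,:3]
    return cv2.projectPoints(p,np.zeros(3),np.zeros(3),K(c),np.array(c["dist_coeffs"]))[0].reshape(-1,2)
def down(yaw):
    # tool z down, tool y (jaw axis) along world angle yaw
    y=np.array([np.cos(yaw),np.sin(yaw),0]); z=np.array([0,0,-1.]); x=np.cross(y,z)
    return R.from_matrix(np.c_[x,y,z]).as_quat()
def jawyaw():
    y=R.from_quat(telemetry.observe()["tcp_rot"]).as_matrix()[:,1]; return np.arctan2(y[1],y[0])
E
python3 - <<'E'
from h import *
c=imaging.read_camera("top")
print(plane(c,[(311,170),(362,170),(311,221),(363,221)],.2))
P=plane(c,[(337,196)],.165)[0];print(P)
print("yaw0",jawyaw())
s=telemetry.observe()
Rt=R.from_quat(s["tcp_rot"]).as_matrix()
w=imaging.read_camera("wrist")["T"]
print("cam in tool", Rt.T@(np.array(w)[:3,3]-s["tool_pos"]))
print(Rt.T@np.array(w)[:3,:3])
for yaw in np.radians([0,90,180,-90,45,-45,135,-135]):
    q=kinematics.inverse_kinematics([0.6,0,0.42],down(yaw)); print(np.degrees(yaw),None if q is None else np.round(q,2))
E
```

```text
[[ 0.64932498  0.06650486  0.2       ]
 [ 0.64720827 -0.09744426  0.2       ]
 [ 0.48471911  0.06766934  0.2       ]
 [ 0.48251566 -0.09615525  0.2       ]]
[ 0.56943686 -0.01661558  0.165     ]
yaw0 1.1240176318527957
cam in tool [ 0.07273327  0.00043644 -0.14337845]
[[-3.36737380e-04 -9.58464392e-01 -2.85212019e-01]
 [ 9.99999794e-01 -4.78852399e-04  4.28543172e-04]
 [-5.47317831e-04 -2.85211816e-01  9.58464355e-01]]
0.0 [-0.56  0.31  0.67  1.39 -0.19  1.51  0.09]
90.0 [-0.4   0.28  0.43  1.37 -0.12  1.51  1.6 ]
180.0 [-0.87  0.48  1.26  1.4  -0.45  1.58 -2.79]
-90.0 [-0.64  0.32  0.78  1.39 -0.23  1.52 -1.44]
45.0 [-0.47  0.29  0.53  1.38 -0.15  1.51  0.84]
-45.0 [-0.62  0.32  0.75  1.39 -0.22  1.52 -0.67]
135.0 [-0.32  0.28  0.32  1.37 -0.09  1.51  2.35]
-135.0 [-0.87  0.48  1.26  1.4  -0.45  1.58 -2.01]
```

```bash
python3 - <<'E'
from h import *
s=telemetry.observe()
p=s["tool_pos"].copy(); p[2]=.42
manip.servo_line(p,feed=.25); t1=telemetry.observe(); print(t1["time"],t1["tool_pos"])
q=t1["joints"].copy(); q[0]=.18; q[6]=q[6]+.2
manip.set_joints(q); s=telemetry.observe(); print(s["time"],s["tool_pos"],jawyaw(),s["moment"],s["force"])
q=kinematics.inverse_kinematics([.57,-.11,.42],down(0)); print(np.round(q,2))
manip.set_joints(q); s=telemetry.observe(); print(s["time"],s["tool_pos"],jawyaw(),s["moment"],s["force"])
c=imaging.read_camera("wrist"); np.save("pics/w1.npy",c,allow_pickle=True)
cv2.imwrite("pics/w1.png",c["pixels"][:,:,::-1])
print(proj(c,[.569,-.0166,.165]))
E
```

```text
1.1583 [0.26977773 0.56302438 0.41840353]
3.9667 [ 0.60391183 -0.15827946  0.41836026] -0.05639751334260679 [ 0.03870792 -0.01287449 -0.03321017] [-0.96793234  0.66339241 -0.32489317]
[ 0.13  0.24 -0.03  1.4   0.01  1.5   0.1 ]
4.3167 [ 0.56975656 -0.10788067  0.42077162] 0.003644191854230756 [-0.0283329  -0.00883761 -0.03137406] [ 0.18795954 -0.51944375 -0.19262211]
[[317.08390153  98.58026877]]
```

View pics/w1.png

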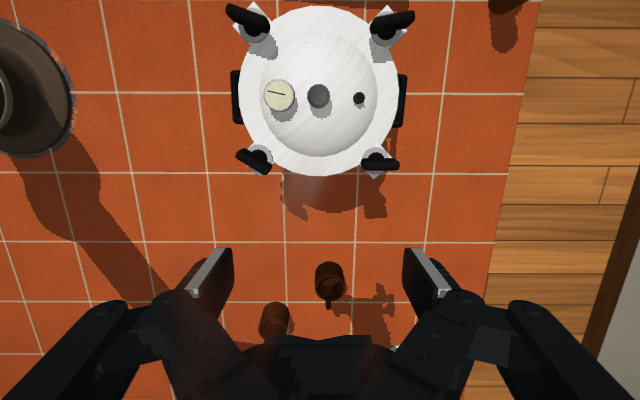

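Wrist view: the lid is centred at about (318,97). The wings are at (247,20), (393,22), (254,160) and (380,163), with the valve, gauge and vent in a row along y≈97. I'll take a second view with the canner lower in the frame.

```bash
python3 - <<'E'
from h import *
manip.servo_line([.57,-.055,.40],frame=down(0),feed=.25) 
s=telemetry.observe(); print(s["time"],s["tool_pos"],jawyaw(),s["moment"],s["force"])
c2=imaging.read_camera("wrist"); np.save("pics/w2.npy",c2,allow_pickle=True)
cv2.imwrite("pics/w2.png",cv2.resize(c2["pixels"][60:280,160:480,::-1],None,fx=2.5,fy=2.5,interpolation=cv2.INTER_CUBIC))
E
```

```text
4.75 [ 0.57024438 -0.05453232  0.3991899 ] 0.001110214293765603 [-0.09224416  0.04261834 -0.03918275] [-0.35387099 -0.53133165  0.2876997 ]
```

View pics/w2.png

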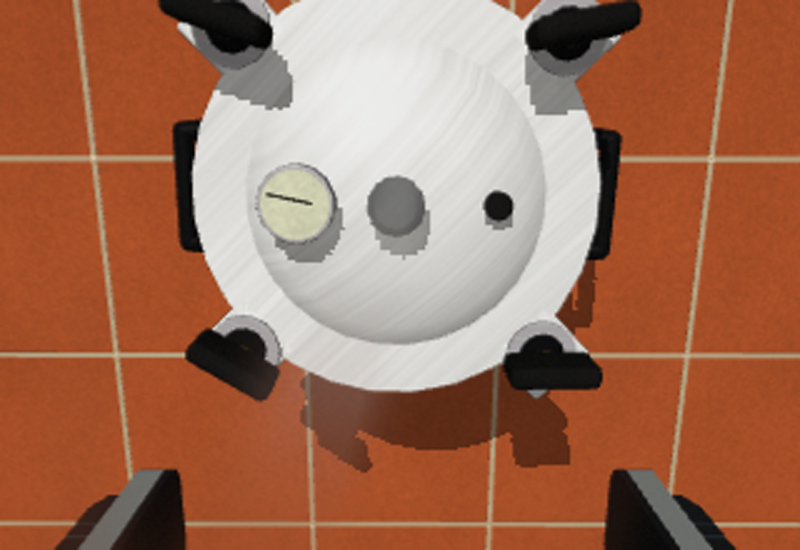

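```bash
python3 - <<'E'
from h import *
for n in (1,2):
    c=np.load(f"pics/w{n}.npy",allow_pickle=True).item()
    im=c["pixels"][:,:,::-1]
    ctr=[(247,20),(393,22),(254,160),(380,163)] if n==1 else [(247,72),(393,72),(254,203),(380,203)]
    t=[]
    for (u,v) in ctr:
        v0=max(0,v-25);u0=u-33
        z=cv2.resize(im[v0:v0+50,u0:u0+66],None,fx=6,fy=6,interpolation=cv2.INTER_CUBIC)
        z=cv2.convertScaleAbs(z,alpha=1.8,beta=10)
        for k in range(0,66,10): cv2.putText(z,str(u0+k),(k*6,8),0,.3,(0,255,255),1); cv2.line(z,(k*6,8),(k*6,12),(0,255,255),1)
        for k in range(0,50,10): cv2.putText(z,str(v0+k),(0,k*6+4),0,.3,(0,255,0),1)
        t.append(z)
    cv2.imwrite(f"pics/z{n}.png",np.vstack([np.hstack(t[:2]),np.hstack(t[2:])]))
E
```

```text
(no output)
```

View pics/z1.png

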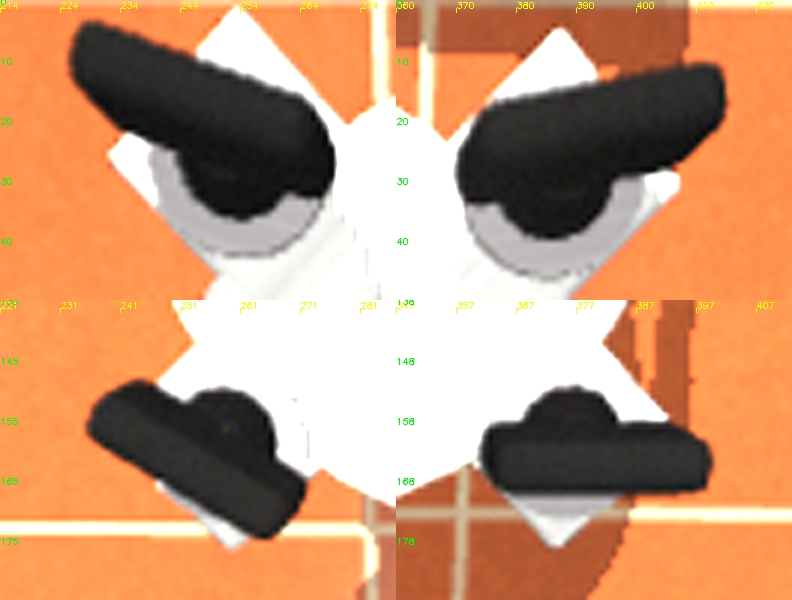

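View pics/z2.png

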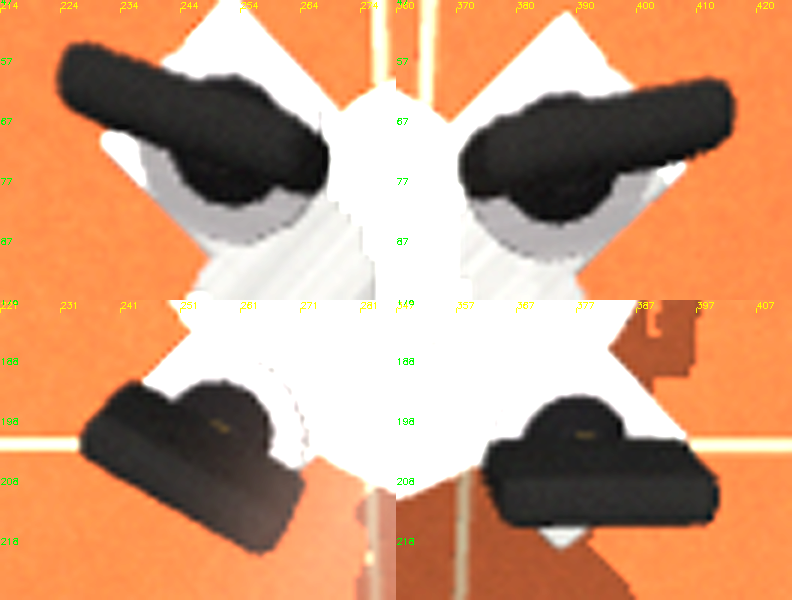

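```bash
cat > meas.py <<'E'
from h import *
def measure(c,C,ztop=.207,rad=.115,verbose=True):
    """far-top-edge of each wing on plane ztop; C = approx centre xy"""
    im=c["pixels"].astype(int); cam=np.array(c["T"])[:3,3]
    dark=(im.max(2)<75).astype(np.uint8)
    out=[]
    for a in np.radians([135,45,-135,-45]):
        p0=np.r_[C+rad*np.array([np.cos(a),np.sin(a)]),ztop-.01]
        uv=proj(c,p0)[0]
        m=np.zeros_like(dark); cv2.circle(m,tuple(int(x) for x in uv),32,1,-1)
        m=m*dark; n,l,st,ce=cv2.connectedComponentsWithStats(m)
        k=1+np.argmax(st[1:,4]); cn=max(cv2.findContours((l==k).astype(np.uint8),cv2.RETR_EXTERNAL,cv2.CHAIN_APPROX_NONE)[0],key=len)
        P=plane(c,cn.reshape(-1,2).astype(float),ztop)[:,:2]
        hull=cv2.convexHull((P*1000).astype(np.float32)).reshape(-1,2)/1000.
        hull=cv2.approxPolyDP((hull*1000).astype(np.float32).reshape(-1,1,2),.6,True).reshape(-1,2)/1000.
        best=None
        g=P.mean(0); away=g-cam[:2]
        for i in range(len(hull)):
            A,B=hull[i],hull[(i+1)%len(hull)]; d=B-A; L=np.hypot(*d); nrm=np.array([-d[1],d[0]])/L
            if nrm@(A-g)<0: nrm=-nrm
            if nrm@away>0 and (best is None or L>best[0]): best=(L,d/L,nrm,A)
        L,d,nrm,A=best
        # refine line with contour points near it
        for _ in range(2):
            s=(P-A)@nrm; sel=(s>-.0012)&(np.abs((P-g)@d)<.017)
            vx=cv2.fitLine((P[sel]*1000).astype(np.float32),cv2.DIST_L2,0,.01,.01).ravel()
            d=vx[:2]; A=vx[2:]/1000.; nn=np.array([-d[1],d[0]]); nrm=nn if nn@nrm>0 else -nn
        if d[0]<0: d=-d
        strip=P[((P-A)@nrm)>-.007]; t=(strip-A)@d
        ctr=A+d*(t.max()+t.min())/2-nrm*.006
        yaw=np.arctan2(d[1],d[0])
        out.append((ctr,yaw,t.max()-t.min()))
        if verbose: print(np.round(ctr,4),"yaw %.1f len %.1f mm, npix %d"%(np.degrees(yaw),1000*(t.max()-t.min()),st[k,4]))
    return out
def lidcircle(c,C,z=.1628):
    im=c["pixels"].astype(int); m=((im.min(2)>120)&(im.max(2)-im.min(2)<40)).astype(np.uint8)
    uv=proj(c,np.r_[C,z])[0]
    pts=[]
    for a in np.radians(np.arange(0,360,2)):
        if abs(((np.degrees(a)-45+45)%90)-45)<18: continue   # skip lugs
        rr=np.arange(.085,.125,.0004)
        q=proj(c,np.c_[C[0]+rr*np.cos(a),C[1]+rr*np.sin(a),np.full(len(rr),z)])
        ok=(q[:,0]>=0)&(q[:,0]<639)&(q[:,1]>=0)&(q[:,1]<399)
        if not ok.all(): continue
        v=cv2.remap(m.astype(np.float32),q[:,0].astype(np.float32),q[:,1].astype(np.float32),cv2.INTER_LINEAR).ravel()
        i=np.where(v>.5)[0]
        if len(i) and i[-1]<len(rr)-1: pts.append(np.r_[C+rr[i[-1]]*np.array([np.cos(a),np.sin(a)]),rr[i[-1]]])
    pts=np.array(pts)
    for _ in range(4):
        A=np.c_[2*pts[:,:2],np.ones(len(pts))]; x=np.linalg.lstsq(A,(pts[:,:2]**2).sum(1),rcond=None)[0]
        r=np.sqrt(x[2]+x[0]**2+x[1]**2); res=np.hypot(*(pts[:,:2]-x[:2]).T)-r
        pts=pts[np.abs(res)<max(.0008,2*res.std())]
    return x[:2],r,len(pts),res.std()
E
python3 - <<'E'
from meas import *
for n in (1,2):
    c=np.load(f"pics/w{n}.npy",allow_pickle=True).item()
    C=np.array([.569,-.0166]); 
    for _ in range(2): C,r,k,e=lidcircle(c,C)
    print("view",n,"cam",np.round(c["T"][:3,3],3),"lid C",C,"r %.4f n %d e %.4f"%(r,k,e))
    o=measure(c,C)
    print("mean of ctrs",np.mean([x[0] for x in o],0), [np.round(np.hypot(*(x[0]-C)),4) for x in o],[np.round(np.degrees(np.arctan2(*(x[0]-C)[::-1])),1) for x in o])
E
```

```text
view 1 cam [ 0.57  -0.035  0.564] lid C [ 0.57014312 -0.01486883] r 0.1053 n 81 e 0.0004
[0.4928 0.0658] yaw -18.1 len 49.0 mm, npix 803
[0.6508 0.0631] yaw 11.8 len 48.8 mm, npix 833
[ 0.4885 -0.0939] yaw -32.5 len 45.2 mm, npix 569
[ 0.6481 -0.0973] yaw 0.2 len 47.6 mm, npix 524
mean of ctrs [ 0.57003452 -0.01558138] [np.float64(0.1117), np.float64(0.1122), np.float64(0.1137), np.float64(0.1134)] [np.float64(133.8), np.float64(44.0), np.float64(-135.9), np.float64(-46.6)]
view 2 cam [0.571 0.019 0.543] lid C [ 0.57023123 -0.01459527] r 0.1052 n 104 e 0.0004
[0.4879 0.0652] yaw -34.0 len 41.6 mm, npix 694
[0.6507 0.064 ] yaw 5.8 len 47.1 mm, npix 690
[ 0.4885 -0.0932] yaw -31.6 len 44.5 mm, npix 661
[ 0.6482 -0.0964] yaw 0.4 len 47.0 mm, npix 639
mean of ctrs [ 0.56880611 -0.01509709] [np.float64(0.1147), np.float64(0.1125), np.float64(0.1134), np.float64(0.113)] [np.float64(135.9), np.float64(44.3), np.float64(-136.1), np.float64(-46.4)]
```

```bash
cat > k.py <<'E'
from h import *
import json
C=np.array([.5702,-.0147]); OFF=np.radians(-1.1); ZG=.174
NAMES={"TL":135,"TR":45,"BL":-135,"BR":-45}
WING={"TL":-18.,"TR":10.5,"BL":-32.,"BR":.3}
def pos(n):
    a=np.radians(NAMES[n])+OFF; return C+.115*np.array([np.cos(a),np.sin(a)])
def mom(k=4):
    m=[];f=[]
    for _ in range(k):
        manip.wait(.012); s=telemetry.observe(); m.append(s["moment"]); f.append(s["force"])
    return np.mean(m,0),np.mean(f,0)
def T(): return telemetry.observe()["time"]
E
python3 - <<'E'
from k import *
n="BR"; p=pos(n); yaw=np.radians(WING[n]+90)
q=kinematics.inverse_kinematics([*p,.26],down(yaw)); print(T(),p,np.round(q,2))
manip.set_joints(q); print(T())
m0=[mom() for _ in range(3)]; print([np.round(np.r_[a,b],3) for a,b in m0])
t=T(); manip.servo_line([*p,.26],frame=down(yaw-.1),feed=.15); print("rot .1 took",T()-t, jawyaw()-yaw)
t=T(); manip.servo_line([*p,.26],frame=down(yaw),feed=.15); print("back",T()-t,jawyaw()-yaw)
print(np.round(np.r_[mom()],3))
t=T(); manip.servo_line([*p,ZG],feed=.15); print("down",T()-t, telemetry.observe()["tool_pos"],jawyaw()-yaw)
print(np.round(np.r_[mom()],3))
c=imaging.read_camera("wrist"); cv2.imwrite("pics/b1.png",c["pixels"][:,:,::-1])
print(T())
E
```

```text
4.8 [ 0.64994121 -0.09756338] [ 0.26  0.46 -0.26  1.46  0.12  1.24  1.55]
6.1917
[array([ 0.03 ,  0.009, -0.013,  0.589, -0.06 ,  0.49 ]), array([ 0.008,  0.013,  0.013,  0.438,  0.134, -0.112]), array([-0.005, -0.015, -0.005,  0.31 ,  0.231,  0.257])]
rot .1 took 0.25 -0.09762779535413735
back 0.25 -0.0004761957645023074
[-0.023  0.009 -0.009  0.139  0.09   0.115]
down 0.7249999999999996 [ 0.65048947 -0.09755355  0.17480494] -0.0003240399970330099
[-0.025  0.03   0.038  0.415 -0.367  0.14 ]
7.6333
```

View pics/b1.png

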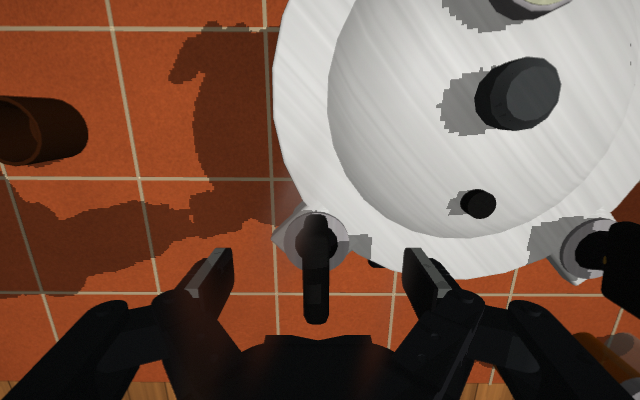

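The wrist view shows the wing upright at column 316, midway between the pads (230 and 405), so position and yaw are good. Now grasp it and turn while logging the moment.

```bash
cat >> k.py <<'E'
def mz(T=.12,dt=.004):
    m=[];t0=None
    while True:
        manip.wait(dt); s=telemetry.observe(); m.append(np.r_[s["moment"],s["force"]])
        if t0 is None: t0=s["time"]
        if s["time"]-t0>=T: break
    return np.mean(m,0),len(m)
E
python3 - <<'E'
from k import *
n="BR"; p=pos(n); yaw=np.radians(WING[n]+90)
a,k=mz(.2); print("tare",np.round(a,3),k)
t=T(); fingers.grasp(); s=telemetry.observe(); print("grasp",T()-t,s["opening"],s["tool_pos"],jawyaw()-yaw)
b,k=mz(.2); print("grasped",np.round(b,3),k)
log=[]
for i in range(1,6):
    th=.1*i
    manip.servo_line([*p,ZG-.00127*th],frame=down(yaw-th),feed=.15)
    m,k=mz(.1); print(th,"real %.3f"%(yaw-jawyaw()),np.round(m,3)," z-tare %.3f"%(m[2]-a[2]))
    if m[2]-a[2]>.15: break
json.dump({n:float(yaw-th)},open("yaw.json","w"))
print(T())
E
```

```text
Traceback (most recent call last):
  File "k.py", line 17, in mz
    manip.wait(dt); s=telemetry.observe(); m.append(np.r_[s["moment"],s["force"]])
    ~~~~~~~~~~^^^^
ValueError: time passes only in moves, steps and waits
```

```bash
sed -i 's/dt=.004/dt=.00834/' k.py
cat > run1.py <<'E'
from k import *
n="BR"; p=pos(n); yaw=np.radians(WING[n]+90)
a,k=mz(.2); print("tare",np.round(a,3),k)
t=T(); fingers.grasp(); s=telemetry.observe(); print("grasp",T()-t,s["opening"],s["tool_pos"],jawyaw()-yaw)
b,k=mz(.2); print("grasped",np.round(b,3),k)
log=[]
for i in range(1,6):
    th=.1*i
    manip.servo_line([*p,ZG-.00127*th],frame=down(yaw-th),feed=.15)
    m,k=mz(.1); print(th,"real %.3f"%(yaw-jawyaw()),np.round(m,3)," z-tare %.3f"%(m[2]-a[2]))
    if m[2]-a[2]>.15: break
json.dump({n:float(yaw-th)},open("yaw.json","w"))
print(T())
E
python3 run1.py
```

```text
tare [ 0.004 -0.006 -0.     0.072  0.027  0.238] 25
grasp 0.7083000000000004 0.011452868699123769 [ 0.64994042 -0.09837788  0.17424514] -0.0006784011301448345
grasped [-0.824  0.213  0.004 -0.749 -3.613  2.898] 25
0.1 real 0.098 [-1.134  0.261 -0.035 -1.23  -4.964  4.01 ]  z-tare -0.035
0.2 real 0.198 [-1.117  0.287 -0.03  -1.2   -4.917  4.123]  z-tare -0.030
0.30000000000000004 real 0.298 [-1.102  0.282 -0.016 -1.32  -5.166  3.9  ]  z-tare -0.016
0.4 real 0.397 [-1.11   0.262 -0.023 -1.066 -5.192  4.3  ]  z-tare -0.023
0.5 real 0.497 [-1.106  0.282 -0.018 -1.132 -4.895  4.213]  z-tare -0.018
10.5917
```

```bash
cat > run2.py <<'E'
from k import *
n="BR"; p=pos(n); yaw=np.radians(WING[n]+90)
s=telemetry.observe(); print(s["tool_pos"])
def go(th,p,z):
    manip.servo_line([*p,z-.00127*th],frame=down(yaw-th),feed=.15)
    m,k=mz(.3); print("%.2f"%th,"real %.3f"%(yaw-jawyaw()),np.round(m,3),telemetry.observe()["tool_pos"].round(4))
p=p+np.array([-.0003,-.0012]); z=ZG+.0005
for th in (.55,.65,.55,.65): go(th,p,z)
print(T())
E
python3 run2.py
```

```text
[ 0.65000077 -0.09820842  0.17355762]
0.55 real 0.549 [-0.415 -0.428  0.011  1.925 -2.068 -0.159] [ 0.6499 -0.0983  0.1736]
0.65 real 0.649 [-0.096 -0.825  0.011  3.704 -0.38  -1.797] [ 0.6499 -0.0983  0.1736]
0.55 real 0.551 [ 0.207 -1.089  0.013  4.837  0.851 -2.82 ] [ 0.6498 -0.0984  0.1738]
0.65 real 0.649 [ 0.243 -1.14  -0.03   5.09   1.046 -3.035] [ 0.6498 -0.0984  0.1737]
12.8417
```

```bash
python3 - <<'E'
from k import *
c=imaging.read_camera("wrist"); cv2.imwrite("pics/b2.png",c["pixels"][:,:,::-1])
s=telemetry.observe(); print(s["opening"],s["effort"],s["joints"])
E
```

```text
0.011211767274459593 [ 1.17663436e+00 -6.74498105e+01  1.88972396e-01 -2.70740962e+01
  4.08326229e-01  1.77491058e+00  2.80203810e-02] [ 0.15359398  0.518322   -0.11131053  1.56975599  0.06292339  1.05681634
  0.95255625]
```

View pics/b2.png

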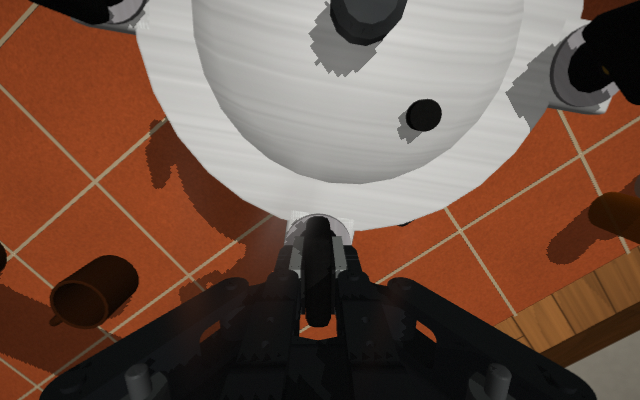

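The picture shows the wing held square between the pads and turned with the gripper. The wrist moment about z is noisy, so I'll check whether the joint 7 effort is a cleaner torque signal.

```bash
cat >> k.py <<'E'
def mz7(D=.1,dt=.00834):
    m=[];t0=T()
    while T()-t0<D:
        manip.wait(dt); s=telemetry.observe(); m.append(np.r_[s["moment"][2],s["effort"][6]])
    m=np.array(m); return np.r_[m.mean(0),m.std(0)]
E
cat > run3.py <<'E'
from k import *
n="BR"; p=pos(n); yaw=np.radians(WING[n]+90)
p=p+np.array([-.0003,-.0008]); z=ZG+.0003
for th in (.55,.65,.7):
    manip.servo_line([*p,z-.00127*th],frame=down(yaw-th),feed=.15)
    print("%.2f"%th,np.round(mz7(.15),4)); 
print(T(),telemetry.observe()["force"])
E
python3 run3.py
```

```text
0.55 [0.0327 0.0633 0.0306 0.1475]
0.65 [-0.0309 -0.0484  0.0322  0.0891]
0.70 [-0.0151 -0.0043  0.0182  0.0381]
14.1 [ 5.61408851  1.17788583 -1.77975796]
```

```bash
cat >> k.py <<'E'
ZH=.235
def release():
    fingers.open_jaws()
    p=telemetry.observe()["tool_pos"].copy(); p[2]=ZH; manip.servo_line(p,feed=.3)
def approach(n,yaw,z):
    p=pos(n); manip.movep([*p,ZH],down(yaw))
    manip.servo_line([*p,z],frame=down(yaw),feed=.3)
def saveyaw(n,y):
    try: d=json.load(open("yaw.json"))
    except Exception: d={}
    d[n]=float(y); json.dump(d,open("yaw.json","w"))
def loadyaw(n): return json.load(open("yaw.json"))[n]
E
cat > run4.py <<'E'
from k import *
saveyaw("BR",np.radians(WING["BR"]+90)-.70)
t=T(); release(); print("release",T()-t,jawyaw())
n="TL"; yaw=np.radians(WING[n]+90); p=pos(n)
t=T(); approach(n,yaw,ZG); print("approach",T()-t,T())
c=imaging.read_camera("wrist"); cv2.imwrite("pics/b3.png",c["pixels"][:,:,::-1])
print(np.round(telemetry.observe()["force"],2),telemetry.observe()["tool_pos"],p,T())
E
python3 run4.py
```

```text
release 1.0667000000000009 0.8759472131634177
approach 1.2665999999999986 16.4333
[0.04 1.01 0.92] [0.4915475  0.06751809 0.17461682] [0.49045879 0.06816338] 16.4833
```

View pics/b3.png

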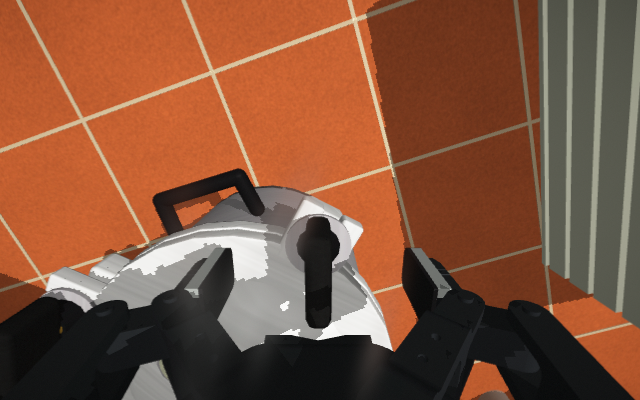

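TL's wing is upright at column 318, between the pads, so it's aligned. Next I'll part-turn TL, then TR and BL.

```bash
cat > run5.py <<'E'
from k import *
def part(n,yaw):
    p=pos(n); t=T(); a=mz7(.1)
    fingers.grasp(); s=telemetry.observe()
    print(n,"opening",s["opening"],"pos err",np.round((s["tool_pos"][:2]-p)*1000,2),"F",np.round(s["force"],1))
    if not .008<s["opening"]<.016: raise SystemExit("bad grasp")
    for th in (.33,.65):
        manip.servo_line([*p,ZG-.00127*th],frame=down(yaw-th),feed=.15)
        b=mz7(.12); print("  th %.2f mz %.3f (tare %.3f) eff %.3f"%(th,b[0],a[0],b[1]),"F",np.round(telemetry.observe()["force"],1))
    saveyaw(n,yaw-.65); release(); print("  took",T()-t,T())
part("TL",np.radians(WING["TL"]+90))
for n in ("TR","BL"):
    yaw=np.radians(WING[n]+90); approach(n,yaw,ZG)
    c=imaging.read_camera("wrist"); cv2.imwrite(f"pics/b_{n}.png",c["pixels"][:,:,::-1])
    part(n,yaw)
E
python3 run5.py
```

```text
TL opening 0.011456102467880326 pos err [-0.17 -0.69] F [-1.4 -3.   4.6]
  th 0.33 mz -0.017 (tare 0.001) eff -0.021 F [-2.7 -2.6  6. ]
  th 0.65 mz -0.009 (tare 0.001) eff -0.025 F [-1.3 -2.6  5.9]
  took 3.0749999999999993 19.5583
TR opening 0.01171019565369663 pos err [ 0.21 -0.83] F [-0.8 -3.2  4.6]
  th 0.33 mz -0.019 (tare 0.011) eff -0.014 F [-0.7 -4.1  5. ]
  th 0.65 mz -0.020 (tare 0.011) eff -0.025 F [-0.7 -3.1  5. ]
  took 3.075000000000003 24.0833
BL opening 0.011752353594007111 pos err [-0.23 -0.53] F [-2.2 -2.5  5.7]
  th 0.33 mz -0.026 (tare 0.005) eff -0.023 F [-2.9 -1.8  6.5]
  th 0.65 mz -0.011 (tare 0.005) eff -0.033 F [-2.4 -2.3  5.7]
  took 3.075000000000003 28.475
```

```bash
sed -i 's/C=np.array(\[.5702,-.0147\])/C=np.array([.5702,-.0154])/' k.py
cat >> k.py <<'E'
def torque(D=.1):
    b=mz7(D); return (-(b[0]-.005)-b[1])/2,b
def tighten(n,target,maxstep=.25,first=None,thcap=2.2,tmax=7.):
    y0=np.radians(WING[n]+90); y=loadyaw(n); th=y0-y; p=pos(n); t0=T()
    approach(n,y,ZG-.00127*th)
    fingers.grasp(); s=telemetry.observe()
    print(n,"start th %.2f"%th,"op %.4f"%s["opening"],"err",np.round((s["tool_pos"][:2]-p)*1000,2),"F",np.round(s["force"],1),"T %.1f"%s["time"])
    if not .008<s["opening"]<.016: raise SystemExit("bad grasp")
    hist=[];step=first
    while True:
        if step is None:
            tq=hist[-1][1] if hist else None
            if tq is None: step=.08
            elif tq<.05: step=maxstep
            elif tq<.09: step=.12
            else: step=float(np.clip((target-tq)/.313,.03,.12))
        th=min(th+step,thcap); step=None
        manip.servo_line([*p,ZG-.00127*th],frame=down(y0-th),feed=.15)
        tq,b=torque(.1 if not hist or hist[-1][1]<.06 else .15); hist.append((th,tq))
        print("   th %.3f tq %.3f  mz %.3f eff %.3f sd %.3f"%(th,tq,b[0],b[1],b[2]))
        if tq>=target-.012 or th>=thcap or T()-t0>tmax: break
    saveyaw(n,y0-th); release(); print("   took %.2f T %.2f"%(T()-t0,T()))
    return hist
E
python3 - <<'E'
from k import *
tighten("BR",.14,first=.25)
E
```

```text
BR start th 0.70 op 0.0112 err [ 0.19 -0.14] F [-3.2 -0.1  5.8] T 30.2
   th 0.950 tq 0.031  mz -0.017 eff -0.040 sd 0.023
   th 1.200 tq 0.035  mz -0.008 eff -0.056 sd 0.033
   th 1.450 tq 0.031  mz 0.019 eff -0.076 sd 0.030
   th 1.700 tq 0.032  mz 0.062 eff -0.122 sd 0.026
   th 1.950 tq 0.031  mz 0.128 eff -0.186 sd 0.037
   th 2.200 tq 0.029  mz 0.180 eff -0.233 sd 0.029
   took 5.82 T 34.30
```

That run showed my sign handling was wrong. Averaging the two signals cancelled the rise, so BR went on to a joint 7 effort of 0.233 N m, which is still inside hand-tight. The wrist moment confirms it, rising from −0.017 to +0.18. From here I'll use the effort magnitude alone and take the opposite knob next.

```bash
python3 - <<'E'
s=open('k.py').read()
s=s.replace('return (-(b[0]-.005)-b[1])/2,b','return -b[1],b')
s=s.replace("elif tq<.09: step=.12","elif tq<.085: step=.15").replace("/.313,.03,.12)","/.27,.03,.2)")
s=s.replace("tq>=target-.012 or","tq>=target-.012 or hist[-1][1]>.19 or b[0]>.2 or")
open('k.py','w').write(s)
E
python3 - <<'E'
from k import *
tighten("TL",.205,first=.3)
E
```

```text
TL start th 0.65 op 0.0113 err [ 0.14 -0.05] F [-2.   0.2  5.8] T 36.3
   th 0.950 tq 0.065  mz 0.001 eff -0.065 sd 0.034
   th 1.100 tq 0.073  mz 0.008 eff -0.073 sd 0.032
   th 1.250 tq 0.083  mz 0.021 eff -0.083 sd 0.029
   th 1.400 tq 0.095  mz 0.037 eff -0.095 sd 0.027
   th 1.600 tq 0.117  mz 0.062 eff -0.117 sd 0.024
   th 1.800 tq 0.157  mz 0.098 eff -0.157 sd 0.027
   th 1.976 tq 0.170  mz 0.113 eff -0.170 sd 0.024
   th 2.105 tq 0.179  mz 0.115 eff -0.179 sd 0.023
   th 2.199 tq 0.213  mz 0.145 eff -0.213 sd 0.032
   took 7.30 T 41.60
```

```bash
python3 - <<'E'
from k import *
tighten("TR",.215,first=.45,maxstep=.3,tmax=6)
E
```

```text
TR start th 0.65 op 0.0116 err [ 0.2  -0.19] F [-2.  -0.6  6.7] T 44.4
   th 1.100 tq 0.028  mz 0.004 eff -0.028 sd 0.022
   th 1.400 tq 0.035  mz -0.014 eff -0.035 sd 0.034
   th 1.700 tq 0.100  mz 0.043 eff -0.100 sd 0.045
   th 1.900 tq 0.144  mz 0.102 eff -0.144 sd 0.027
   th 2.100 tq 0.179  mz 0.146 eff -0.179 sd 0.034
   th 2.200 tq 0.189  mz 0.125 eff -0.189 sd 0.030
   took 7.13 T 48.73
```

```bash
python3 - <<'E'
from k import *
tighten("BL",.215,first=.45,maxstep=.35,tmax=6,thcap=2.3)
E
```

```text
BL start th 0.65 op 0.0117 err [ 0.21 -0.1 ] F [-0.7 -0.   5. ] T 50.7
   th 1.100 tq 0.031  mz -0.003 eff -0.031 sd 0.032
   th 1.450 tq 0.060  mz 0.021 eff -0.060 sd 0.033
   th 1.600 tq 0.099  mz 0.031 eff -0.099 sd 0.025
   th 1.800 tq 0.137  mz 0.077 eff -0.137 sd 0.028
   th 2.000 tq 0.193  mz 0.138 eff -0.193 sd 0.023
   took 5.80 T 54.53
```

```bash
python3 - <<'E'
from k import *
tighten("BR",.21,first=.08,tmax=4.2,thcap=2.6)
E
```

```text
BR start th 2.20 op 0.0117 err [ 0.34 -0.11] F [-1.   1.   6.5] T 56.3
   th 2.280 tq 0.187  mz 0.104 eff -0.187 sd 0.038
   th 2.366 tq 0.222  mz 0.165 eff -0.222 sd 0.025
   took 3.58 T 58.12
```

```bash
python3 - <<'E'
from k import *
tighten("TL",.21,first=.08,tmax=4.,thcap=2.6)
E
```

```text
TL start th 2.20 op 0.0116 err [ 0.45 -0.07] F [-0.5 -0.8  5.3] T 60.1
   th 2.279 tq 0.213  mz 0.124 eff -0.213 sd 0.030
   took 3.41 T 61.52
```

```bash
python3 - <<'E'
from k import *
tighten("TR",.205,first=.08,tmax=2.6,thcap=2.5)
c=imaging.read_camera("wrist"); cv2.imwrite("pics/end.png",c["pixels"][:,:,::-1])
c=imaging.read_camera("scene"); cv2.imwrite("pics/end_s.png",cv2.resize(c["pixels"][100:330,150:500,::-1],None,fx=2.2,fy=2.2))
s=telemetry.observe(); print(s["time"],s["force"],s["tool_pos"],s["opening"])
E
```

```text
TR start th 2.20 op 0.0118 err [ 0.37 -0.05] F [-1.1  0.2  5.2] T 63.3
   th 2.280 tq 0.190  mz 0.120 eff -0.190 sd 0.023
   took 3.23 T 64.76
64.8583 [-0.48161908 -0.15811725  0.33496345] [0.65254335 0.06454464 0.23436603] 0.08532035114720132
```

View pics/end_s.png

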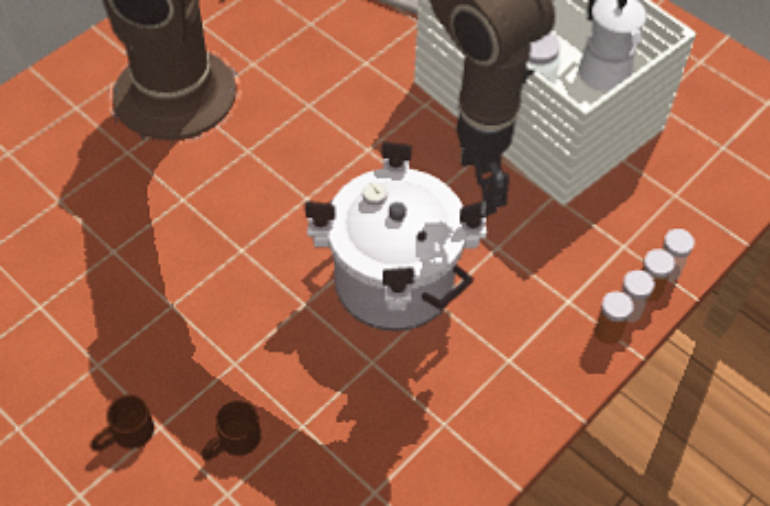

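The final view shows the lid level with all four wings turned. The cups, at about (130,420) and (238,428), and the crate items are undisturbed. The gripper is open and clear above TR, near (490,190), with almost no force on it. I'm handing in at 64.9 s.

```bash
python3 -c "
from station import ticket; print(ticket.close_job())"
```

```text
the job is handed in; nothing more can be done
None
```

I tightened all four wing knobs crosswise and handed the job in at 64.9 s. Two knobs read slightly under hand-tight by the joint 7 effort, and the hand-in reported no verdict.

Each knob first got a part turn of 0.65–0.70 rad, one opposite pair and then the other. I then brought them up crosswise and re-checked three of the four. In the table, T/B and L/R are the knob's place in the wrist picture: T is away to the robot's left, L nearer the robot.

| Knob | Final torque by joint 7 effort (N m) | Re-checked in a second pass |
|---|---|---|
| BR | 0.22 | yes |
| TL | 0.21 | yes |
| TR | 0.19 | yes |
| BL | 0.19 | no, left out for time |

**What disagreed or went wrong**
- **Torque signals disagree:** the wrist moment about z reads about 0.05–0.09 N m lower than the joint 7 effort in the tight readings. I relied on the effort, which was nearer the free torque given. By the effort, TR and BL sit just under the 0.2 N m asked for. I expect them inside the 7–27 N window, but I could not measure that force.
- **BR went further in one go than planned:** in its first tightening turn I combined the two signals with the wrong sign, so the stop condition never fired. It stopped at my angle cap, at 0.23 N m, before its neighbours were tight. When re-checked it read 0.19, so I brought it up to 0.22. No reading on any knob went above 0.235 N m.
- **Lid not measured:** I judged it level only by eye in the last picture and measured neither its height nor its tilt.

The gripper was open and clear with almost no force on it. In the last view the cups looked undisturbed, as did the crate items in frame; the milk pan was out of the picture.

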